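Unclip the long filter unit's cover

ROBOT

A 7-joint arm with a two-finger parallel gripper is mounted at the origin on the work surface. World frame = base frame: x ahead of the robot, y to its left, z up, the work surface at z = 0. Lengths are in m, angles in rad, forces in N, time in s.
With the tool pointing down it reaches from about 0.425 to 0.875 m from the base axis. Payload 4.7 kg.
Tool frame: the origin (TCP) lies at the very end of the fingers, on their centre line; the grasp point (between the pads) lies 19 mm behind it; z points along the fingers, y is the line along which they close (so a half turn about z gives the same grasp; the last joint's range is limited). The gripper opens to 87 mm and grips with 3 to 60 N. Pads are 19 mm wide; open, the fingers measure 117 mm over their backs; the gripper's body (75 mm by 190 mm) begins 51 mm behind the grasp point.
Start: joints at [1.322, 0.321, -0.07, 1.45, 0.023, 1.371, -0.057], TCP at [0.169, -0.628, 0.223] pointing down, gripper open.
Joint ranges: [-2.86, 2.86], [-0.3, 2.09], [-1.38, 1.24], [0.06, 2.45], [-1.56, 4.7], [0.09, 2.05], [-2.69, 2.69]. Speed limits (rad/s): [2.57, 2.57, 3.14, 3.14, 3.14, 3.14, 3.14].

INTERFACE

Orientations are given as a rotation vector (axis times angle).
In Python, from bench import ctrl gives the robot as it stands.
- The arm moves only by the shell command python3 -m jog 'ROWS' [FORCE]. ROWS is JSON, a list that holds one entry, the list of rows, each a list of 7 numbers: the shift along the tool's x, y, z in mm, then the turn, a rotation vector about the tool's x, y, z in degrees, then the finger opening in mm, from 0 to 87. A call has 1 to 10 rows; each row is the pose to reach, as a shift and turn from the pose commanded when the call began, along the tool's axes at that moment; what a row does not reach only later rows make up. A row lasts 1/10 s, in which the tool goes at most 50 mm and 8.59 degrees, less where a joint would pass 70% of its speed; a pose out of reach is approached as far as the arm can. A call with a gripper value outside its range is refused whole. The fingers move at their own pace and stop on an object; FORCE is the grip in N (left out, the last holds). Time passes only in rows, so rows that repeat a pose let the fingers close. It gives the time, the measured TCP pose, the force, the opening and the grip force at its end, in the units of the state.
- ctrl.get_state(): the state, without advancing time (a new reading comes with each control period).
- ctrl.get_image(name): name is "side" or "top" or "wrist"; returns a dict with "image" (384x512x3 uint8, red, green, blue), "depth" (384x512 float32, m along the optical axis (not along the pixel's ray), 0 where there is no reading), "fov_y" (degrees; the focal length in pixels is half the picture's height over the tangent of half this angle, whatever the lens; pixels are square), "cx", "cy" (the principal point, pixels), "rvec" (rotation vector, rad) and "tvec" (3), from world to camera coordinates, as OpenCV has them. Camera axes: x right, y down, z forward; pixel columns grow to the right and rows downward; lengths in m; the calibration is good to about 2 mm. A picture is of the moment at which its call begins.
- ctrl.close_job(): hands the job in; it is judged then, once.
The state is a dict: "time": time; "joint_positions": joint angles; "qd": joint speeds; "joint_torque": joint torques, N m; "position": TCP position; "tool_rot": TCP orientation; "ft_force": force on the tool from outside, world axes, zero at the start; "torque": the same for the moment, N m; "grip_width": opening from 0.0 (shut) to 1.0 (fully open); "grip_force": force on a finger pad.
Only numpy, scipy, OpenCV 4.12 (cv2) and the standard library are available. Lean on these libraries where they do the work, as an engineer would, in place of code of your own. Each camera call takes 0.05 s, during which the arm holds its last target. There are 200 camera calls.

TASK

The filter in the longer of the two bench fume-filter units is due for a change. Squeeze the two snap tabs on its cover together to unclip it, lift the cover off and lay it down flat and right way up in the empty steel tray, without dropping it. Leave the cover on the shorter, square unit alone.

Things in the scene. Friction and masses are not known exactly. Their poses are not given: they have to be found in the camera images.
- long_cover_grip (a point): Long unit's white clip-on cover: point midway between its two upright tabs, 24 mm over its top. Cap 202 x 132 mm (its x, y), 0.2 kg; its skirt's lower edge, the lowest part, is 49 mm below this point. The tabs face each other across y: 24 mm wide, 5 thick, 40 tall, outer faces 54 mm apart. z up. Sits with 2 mm play on a fixed grey housing 190 x 120 x 80 mm. Tabs squeezed, it lifts straight up, free after 30 mm.
- long_tab_left (a joint): Cover's tab on its +y side: how far it is pressed inwards, m; 0 at rest, 0.012 at its stop. A hook under the cover holds it on the housing until the tab is in by 0.005 to 0.007. The spring takes 2 N at rest to 4.5 N at the stop; gripping both tabs with 20 N presses them and carries the cover. It springs back when let go.
- long_tab_right (a joint): The same for the tab on the cover's -y side, pressed towards +y.
- tray_in (a point): Centre of the inner floor of the empty shallow steel tray, fixed on the bench: 270 x 190 mm outside (its x, y), walls 3 mm thick, rim 15 mm above the bench, floor 3 mm. z up. With the cover flat in it on its skirt, the cover's grip point is 49 mm above this point.
- short_cover_grip (a point): Same point, midway between the tabs, on the square cover (132 x 132 mm) of the shorter unit, otherwise alike: same height and tabs (tips 125 mm above the bench). To be left alone.
There are look-alikes about, which are no part of the job. What is shaped like the part that bears long_cover_grip but pink is not meant.

How it is judged:
By the outcome, as a careful person would: the job done as asked, in the order asked, and still so for the second after the job is handed in, with the robot touching nothing.
It also fails if it takes over 45 s, if anything falls off the work surface, if the arm or the gripper's body presses on something with over 40 N, if the wrist force passes 120 N, or if a joint passes its speed limit or range.

## Working session

There is one attempt and no reset: what is moved stays moved. The work goes in short steps, Python scripts to look and compute and a shell command to move; the robot and the scene stay as the last step left them, time stands still between calls to the robot, and variables do not carry over. Pictures are saved under pics/ and viewed, at most 10 in all, crops included, and the job is handed in when it is done.

```bash
mkdir -p pics
cat > h.py <<'E'
import numpy as np, cv2
from bench import ctrl
def cap(n,f=None):
    d=ctrl.get_image(n)
    if f: cv2.imwrite('pics/'+f,d['image'][:,:,::-1])
    return d
def cloud(d):
    h,w=d['depth'].shape; f=h/2/np.tan(np.radians(d['fov_y'])/2)
    v,u=np.mgrid[:h,:w]; z=d['depth']
    P=np.stack([(u-d['cx'])/f*z,(v-d['cy'])/f*z,z],-1)
    R=cv2.Rodrigues(np.array(d['rvec'],float))[0]
    W=(P-np.array(d['tvec']).ravel())@R
    W[z==0]=np.nan
    return W
E
python3 - <<'E'
from h import *
a=cap('top','top1.png');b=cap('side','side1.png')
np.savez('c1.npz',t=cloud(a),ti=a['image'],s=cloud(b),si=b['image'])
s=ctrl.get_state();print({k:np.round(s[k],3) for k in('time','position','tool_rot','ft_force','grip_width')})
for d in(a,b):print(d['fov_y'],d['cx'],d['cy'],d['rvec'],d['tvec'])
E
```

```text
{'time': np.float64(0.1), 'position': array([ 0.169, -0.627,  0.222]), 'tool_rot': array([-3.113e+00, -4.110e-01,  1.000e-03]), 'ft_force': array([ 0.322,  0.264, -0.434]), 'grip_width': np.float64(0.999)}
49.55671609310546 255.5398501070438 195.99928422867765 [ 2.12949843 -2.08222558  0.2293284 ] [0.12222931 0.46481773 1.36677177]
54.74552648436369 258.934266198091 197.44713705597664 [ 0.84305667 -2.51056856  1.12452802] [0.41832957 0.1996314  0.94984614]
```

View pics/top1.png

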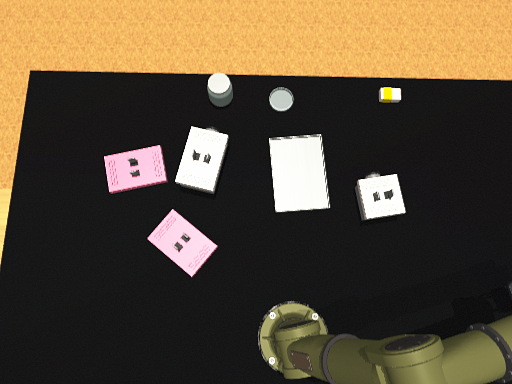

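View pics/side1.png

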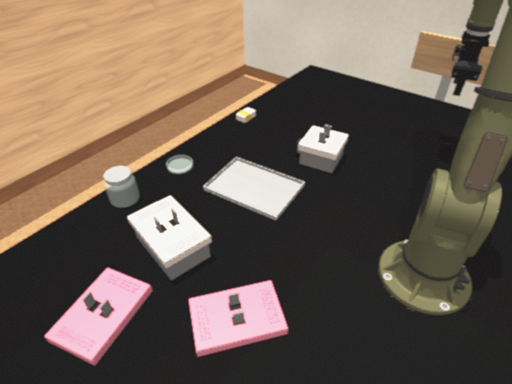

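The top view shows the long white unit at (202,160), the tray at (300,173), the square unit at (381,197) and two pink decoys on the left. Next I fit the poses from depth.

```bash
cat > fit.py <<'E'
from h import *
def rect(p):
    (c,s,a)=cv2.minAreaRect((p*1000).astype(np.float32)); 
    if s[0]<s[1]: s=(s[1],s[0]); a+=90
    return np.round(c,1),np.round(s,1),round((a+90)%180-90,1)
E
python3 - <<'E'
from fit import *
z=np.load('c1.npz')
for k in 'ts':
    W=z[k];I=z[k+'i'].astype(int); white=(I.min(-1)>110)&(np.ptp(I,axis=-1)<60)
    for n,box,zl,zh,wh in(('long',((.45,.8),(.15,.45)),.075,.095,1),('tabs',((.45,.8),(.15,.45)),.1,.135,0),('tray',((.4,.85),(-.15,.14)),-.0,.03,1),('rim',((.4,.85),(-.15,.14)),.009,.03,0),('short',((.4,.7),(-.4,-.13)),.075,.095,1),('shorttabs',((.4,.7),(-.4,-.13)),.1,.135,0)):
        m=(W[...,2]>zl)&(W[...,2]<zh)&(W[...,0]>box[0][0])&(W[...,0]<box[0][1])&(W[...,1]>box[1][0])&(W[...,1]<box[1][1])
        if wh:m&=white
        m=m.astype(np.uint8)
        if n not in('tabs','rim','shorttabs'): m=cv2.morphologyEx(m,cv2.MORPH_OPEN,np.ones((3,3),np.uint8))
        p=W[m>0]
        if len(p)<5: print(k,n,len(p));continue
        print(k,n,len(p),*rect(p[:,:2]),np.round(np.percentile(p[:,2],[5,50,95]),4),'mean',np.round(p.mean(0),4))
        if n=='tabs':
            _,l,c=cv2.kmeans(p.astype(np.float32),2,None,(3,50,1e-5),5,0);print('   tabs',np.round(c,4).tolist())
E
```

```text
t long 2128 [586.  319.4] [204.1 133.5] -12.6 [0.0808 0.0859 0.0905] mean [0.5825 0.3183 0.0858]
t tabs 46 [584.7 318.9] [54.4 23.5] 78.1 [0.103  0.1211 0.1283] mean [0.5834 0.3175 0.1179]
   tabs [[0.5781999826431274, 0.2946000099182129, 0.11779999732971191], [0.5889999866485596, 0.3425000011920929, 0.11800000071525574]]
t tray 3406 [640.5  -8. ] [430.1 188. ] 5.9 [0.0007 0.0047 0.0114] mean [ 0.5746 -0.0125  0.0052]
t rim 578 [627.9  -5.3] [441.3 286.9] -0.6 [0.0091 0.0116 0.0195] mean [ 0.593  -0.0118  0.0129]
t short 1379 [ 466.8 -285.6] [133.9 132.2] -79.4 [0.0813 0.0862 0.0909] mean [ 0.4669 -0.2846  0.0863]
t shorttabs 61 [ 466.3 -285.3] [55.9 23.5] -80.5 [0.1014 0.1204 0.1296] mean [ 0.4659 -0.2838  0.1182]
s long 2814 [584.  320.2] [207.4 131.9] -12.7 [0.0819 0.085  0.0874] mean [0.573  0.3267 0.0848]
s tabs 98 [583.4 320. ] [55.4 25.8] 79.0 [0.1021 0.116  0.1258] mean [0.5812 0.3215 0.1151]
   tabs [[0.5863999724388123, 0.34549999237060547, 0.11590000241994858], [0.5759000182151794, 0.29750001430511475, 0.1143999993801117]]
s tray 3531 [640.  -16.7] [431.8 212. ] 5.4 [0.0011 0.0038 0.0141] mean [ 0.5719 -0.014   0.0049]
s rim 495 [639.   -8.4] [431.4 195.2] 5.4 [0.0095 0.0133 0.0172] mean [ 0.5937 -0.0019  0.0132]
s short 759 [ 465.1 -284.1] [136.5 132.5] -81.3 [0.0791 0.0856 0.0881] mean [ 0.4613 -0.2734  0.0851]
s shorttabs 101 [ 464.5 -284.2] [58.3 24. ] -79.9 [0.1015 0.1144 0.1259] mean [ 0.4639 -0.2837  0.1141]
```

```bash
cat >> fit.py <<'E'
from scipy.spatial.transform import Rotation as Ro
def go(x,y,z,yaw):
    s=ctrl.get_state();R=Ro.from_rotvec(s['tool_rot']);p=np.array(s['position'])
    T=Ro.from_euler('z',yaw,degrees=True)*Ro.from_euler('x',180,degrees=True)
    print('t',round(s['time'],2),'pos',np.round(p,4),'->',np.round(R.inv().apply(np.array([x,y,z])-p)*1000,1),np.round((R.inv()*T).as_rotvec(degrees=True),2))
E
python3 - <<'E'
from fit import *
z=np.load('c1.npz')
for k in 'ts':
    W=z[k];I=z[k+'i'].astype(int); white=(I.min(-1)>120)
    m=white&(W[...,2]<.03)&(W[...,0]>.4)&(W[...,0]<.74)&(W[...,1]>-.15)&(W[...,1]<.14)
    m=cv2.morphologyEx(m.astype(np.uint8),cv2.MORPH_OPEN,np.ones((3,3),np.uint8))
    n,l,st,c=cv2.connectedComponentsWithStats(m);i=1+np.argmax(st[1:,4]);p=W[l==i]
    print(k,len(p),*rect(p[:,:2]),p.mean(0))
go(.55,-.30,.25,90)
E
```

```text
t 3818 [561.6 -16.3] [271.5 188.7] 5.8 [ 0.55814033 -0.01661387  0.00463369]
s 3309 [567.7 -24.6] [286.3 214. ] 5.5 [ 0.55878234 -0.0195266   0.00469162]
t 0.1 pos [ 0.1687 -0.6272  0.2216] -> [ 453.2 -217.   -28.1] [-9.000e-02 -6.000e-02 -7.494e+01]
```

```bash
python3 -m jog '[[[453,-217,-28,0,0,-75,87],[453,-217,-28,0,0,-75,87],[453,-217,-28,0,0,-75,87],[453,-217,-28,0,0,-75,87],[453,-217,-28,0,0,-75,87],[453,-217,-28,0,0,-75,87],[453,-217,-28,0,0,-75,87],[453,-217,-28,0,0,-75,87],[453,-217,-28,0,0,-75,87],[453,-217,-28,0,0,-75,87]]]' 20
python3 -c "
from fit import *
go(.585,.3195,.22,167.7)"
```

```text
time: 1.1
position: [0.5485, -0.3011, 0.2502]
tool_rot: [-2.218, -2.225, 0.001]
ft_force: [0.2, -1.1, 0.4]
grip_width: 0.997
grip_force: 0.0
t 1.1 pos [ 0.5485 -0.3011  0.2502] -> [620.5  38.3  30.1] [-3.000e-02 -1.000e-02 -7.753e+01]
```

```bash
python3 -m jog '[[[620,38,30,0,0,-77.5,87],[620,38,30,0,0,-77.5,87],[620,38,30,0,0,-77.5,87],[620,38,30,0,0,-77.5,87],[620,38,30,0,0,-77.5,87],[620,38,30,0,0,-77.5,87],[620,38,30,0,0,-77.5,87],[620,38,30,0,0,-77.5,87],[620,38,30,0,0,-77.5,87],[620,38,30,0,0,-77.5,87]]]'
python3 -c "
from fit import *
go(.585,.3195,.22,167.7)"
```

```text
time: 2.1
position: [0.5775, 0.1974, 0.2258]
tool_rot: [-0.337, -3.123, 0.001]
ft_force: [0.7, -1.0, 0.1]
grip_width: 1.0
grip_force: 0.0
t 2.1 pos [0.5775 0.1974 0.2258] -> [ 18.6 120.9   5.8] [-0.03 -0.01 -0.  ]
```

```bash
python3 -m jog '[[[18.5,121,6,0,0,0,87],[18.5,121,6,0,0,0,87],[18.5,121,6,0,0,0,87],[18.5,121,6,0,0,0,87],[18.5,121,6,0,0,0,87]]]'
python3 - <<'E'
from fit import *
d=cap('wrist','w1.png');W=cloud(d);I=d['image'].astype(int)
for n,lo,hi in(('top',.078,.095),('tabs',.1,.135)):
    m=((W[...,2]>lo)&(W[...,2]<hi)&(abs(W[...,0]-.585)<.14)&(abs(W[...,1]-.32)<.13))
    if n=='tabs': m&=(np.hypot(W[...,0]-.585,W[...,1]-.32)<.036)
    m=cv2.morphologyEx(m.astype(np.uint8),cv2.MORPH_OPEN,np.ones((3,3),np.uint8)); p=W[m>0]
    print(n,len(p),*rect(p[:,:2]) if len(p) else '',np.round(np.percentile(p[:,2],[2,50,98]),4))
go(.585,.3195,.22,167.7)
E
```

```text
time: 2.6
position: [0.5854, 0.318, 0.2195]
tool_rot: [-0.339, -3.122, 0.002]
ft_force: [0.2, -0.6, 0.0]
grip_width: 1.001
grip_force: 0.0
top 31377 [584.2 320.5] [202.2 132.4] -12.6 [0.0846 0.0861 0.0882]
tabs 606 [583.7 320.7] [55.2 24.2] 77.0 [0.102  0.1253 0.1271]
t 2.65 pos [0.5861 0.3167 0.2197] -> [ 1.6  2.5 -0.3] [-0.1  -0.   -0.21]
```

View pics/w1.png

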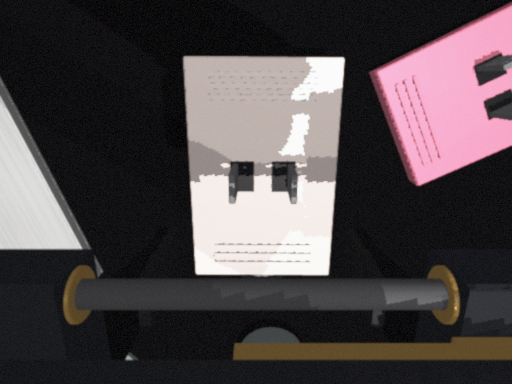

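The wrist view shows the long cover's tabs at (240,180) and (286,180), centred under the gripper and aligned with it. I'll descend part way and refine.

```bash
python3 -m jog '[[[0,2,20,0,0,0,87],[0,2,45,0,0,0,87],[0,2,70,0,0,0,87],[0,2,80,0,0,0,87],[0,2,80,0,0,0,87],[0,2,80,0,0,0,87]]]'
python3 - <<'E'
from fit import *
for i in range(4): cap('wrist'); go(.5842,.3203,.090,167.4)
E
```

```text
time: 3.25
position: [0.5869, 0.3194, 0.1413]
tool_rot: [0.343, 3.122, 0.001]
ft_force: [1.2, 0.2, 0.8]
grip_width: 0.999
grip_force: 0.0
t 3.3 pos [0.587  0.32   0.1418] -> [ 2.9 -0.4 51.8] [0.07 0.1  0.1 ]
t 3.35 pos [0.587  0.3204 0.142 ] -> [ 2.8 -0.7 52. ] [0.09 0.12 0.12]
t 3.4 pos [0.5868 0.3205 0.1419] -> [ 2.6 -0.8 51.9] [0.08 0.11 0.14]
t 3.45 pos [0.5867 0.3205 0.1416] -> [ 2.4 -0.8 51.6] [0.07 0.09 0.15]
```

```bash
python3 -m jog '[[[2.5,-0.7,15,0,0,0,87],[2.5,-0.7,30,0,0,0,87],[2.5,-0.7,42,0,0,0,87],[2.5,-0.7,50,0,0,0,87],[2.5,-0.7,50,0,0,0,87],[2.5,-0.7,50,0,0,0,87]]]' 20
python3 -m jog '[[[0,0,0,0,0,0,50],[0,0,0,0,0,0,40],[0,0,0,0,0,0,25],[0,0,0,0,0,0,20],[0,0,0,0,0,0,20],[0,0,0,0,0,0,20],[0,0,0,0,0,0,20],[0,0,0,0,0,0,20]]]' 20
python3 -c "
from fit import *
go(.5842,.3203,.090,167.4);s=ctrl.get_state();print(s['ft_force'],s['grip_width']*87)"
```

```text
time: 4.05
position: [0.5834, 0.3201, 0.09]
tool_rot: [-0.34, -3.123, -0.0]
ft_force: [-0.1, 0.1, 0.6]
grip_width: 1.003
grip_force: 0.0
time: 4.85
position: [0.5836, 0.3201, 0.0904]
tool_rot: [0.34, 3.123, 0.0]
ft_force: [-0.7, -0.5, 1.3]
grip_width: 0.359
grip_force: 4.3
t 4.85 pos [0.5836 0.3201 0.0904] -> [-0.6  0.4  0.4] [0.01 0.01 0.16]
[-0.6967083  -0.52385551  1.32640028] 31.251695680366335
```

```bash
python3 -m jog '[[[0,0,0,0,0,0,10],[0,0,0,0,0,0,10],[0,0,0,0,0,0,10],[0,0,0,0,0,0,10]]]' 20
```

```text
time: 5.25
position: [0.5836, 0.32, 0.0907]
tool_rot: [0.34, 3.123, -0.0]
ft_force: [-0.9, -1.2, 5.5]
grip_width: 0.326
grip_force: 20.0
```

Both tabs are at their stops with 20 N. I'll lift slowly.

```bash
python3 -m jog '[[[0,0,-4,0,0,0,10],[0,0,-9,0,0,0,10],[0,0,-15,0,0,0,10],[0,0,-22,0,0,0,10],[0,0,-29,0,0,0,10],[0,0,-36,0,0,0,10],[0,0,-44,0,0,0,10],[0,0,-52,0,0,0,10],[0,0,-60,0,0,0,10],[0,0,-60,0,0,0,10]]]' 20
python3 - <<'E'
from fit import *
d=cap('side','s2.png')
E
```

```text
time: 6.25
position: [0.5841, 0.3206, 0.1519]
tool_rot: [0.34, 3.121, 0.002]
ft_force: [0.6, -0.1, -2.7]
grip_width: 0.326
grip_force: 20.0
```

View pics/s2.png

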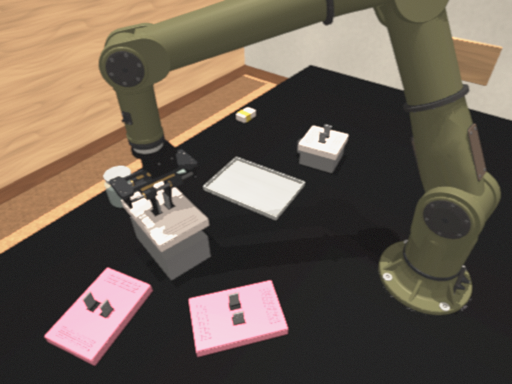

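The cover is off the housing (side view, cover at about (165,215), clear of the box). Next is the tray.

```bash
python3 -c "
from fit import *
print(np.round(ctrl.get_state()['joint_positions'],2))
go(.560,-.0165,.17,185.7)"
```

```text
[ 0.09  0.54 -0.87  1.48  0.42  1.32  0.53]
t 6.3 pos [0.5838 0.3203 0.151 ] -> [ -49.3 -334.   -19.2] [  0.03   0.07 -18.14]
```

```bash
python3 -m jog '[[[-1,-7,-10,0,0,0,10],[-4,-27,-19,0,0,-2,10],[-9,-62,-19,0,0,-4,10],[-15,-100,-19,0,0,-6,10],[-21,-140,-19,0,0,-8,10],[-27,-180,-19,0,0,-10,10],[-33,-220,-19,0,0,-12,10],[-38,-260,-19,0,0,-14,10],[-43,-295,-19,0,0,-16,10],[-46,-315,-19,0,0,-18,10]]]'
python3 -m jog '[[[-3,-13,0,0,0,0,10],[-3,-18,0,0,0,0,10],[-3,-18,0,0,0,0,10],[-3,-18,0,0,0,0,10]]]'
python3 - <<'E'
from fit import *
d=cap('side','s3.png');W=cloud(d);I=d['image'].astype(int)
m=(I.min(-1)>110)&(abs(W[...,0]-.56)<.17)&(abs(W[...,1]+.0165)<.13)&(W[...,2]>.12)&(W[...,2]<.175)
p=W[cv2.morphologyEx(m.astype(np.uint8),cv2.MORPH_OPEN,np.ones((3,3),np.uint8))>0];print(rect(p[:,:2]),np.percentile(p[:,2],[2,50,98]))
cap('wrist','w3.png')
go(.560,-.0165,.12,185.7)
E
```

```text
time: 7.3
position: [0.5599, -0.0025, 0.1693]
tool_rot: [0.147, -3.137, 0.004]
ft_force: [-1.2, 0.4, -1.5]
grip_width: 0.329
grip_force: 20.0
time: 7.7
position: [0.5653, -0.0132, 0.1693]
tool_rot: [-0.156, 3.138, 0.002]
ft_force: [0.0, 0.0, -2.7]
grip_width: 0.326
grip_force: 20.0
(array([564.8, -12. ]), array([204.6, 137.1]), 5.2) [0.14078607 0.16339602 0.16668541]
t 7.8 pos [ 0.5652 -0.0132  0.1693] -> [ 5.5 -2.8 49.3] [0.03 0.   0.01]
```

View pics/s3.png

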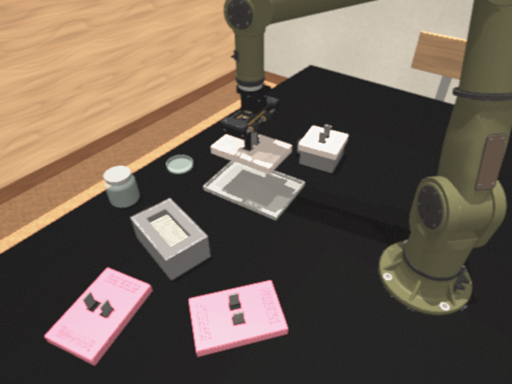

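View pics/w3.png

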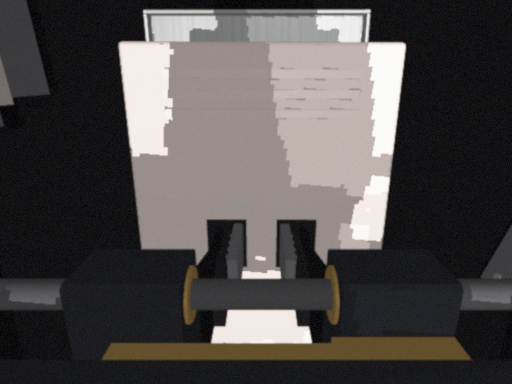

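The side and wrist views show the cover held level over the tray, aligned with its walls, and the housing open. I'll lower it.

```bash
python3 -m jog '[[[3,-2,15,0,0,0,10],[5.5,-3,35,0,0,0,10],[5.5,-3,55,0,0,0,10],[5.5,-3,75,0,0,0,10],[5.5,-3,95,0,0,0,10],[5.5,-3,108,0,0,0,10],[5.5,-3,116,0,0,0,10],[5.5,-3,122,0,0,0,10],[5.5,-3,122,0,0,0,10],[5.5,-3,122,0,0,0,10]]]'
python3 -c "
from fit import *
go(.560,-.0165,.0335,185.7)"
```

```text
time: 8.8
position: [0.5606, -0.0186, 0.0478]
tool_rot: [-0.152, 3.137, -0.0]
ft_force: [0.3, -0.6, -1.7]
grip_width: 0.327
grip_force: 20.0
t 8.8 pos [ 0.5606 -0.0186  0.0478] -> [ 0.4  2.2 14.3] [-0.02  0.05 -0.14]
```

```bash
python3 -m jog '[[[0,1,3,0,0,0,10],[0,1,6,0,0,0,10],[0,1,9,0,0,0,10],[0,1,11,0,0,0,10],[0,1,12.5,0,0,0,10],[0,1,13.5,0,0,0,10],[0,1,14,0,0,0,10],[0,1,14,0,0,0,10]]]'
```

```text
time: 9.6
position: [0.5599, -0.0177, 0.0336]
tool_rot: [0.152, -3.138, 0.001]
ft_force: [-2.5, -0.2, 2.6]
grip_width: 0.329
grip_force: 20.0
```

Contact: the load has come off the wrist. Release gently, then go straight up.

```bash
python3 -m jog '[[[0,0,0,0,0,0,35],[0,0,0,0,0,0,45],[0,0,0,0,0,0,55],[0,0,0,0,0,0,70],[0,0,0,0,0,0,86],[0,0,0,0,0,0,86],[0,0,0,0,0,0,86],[0,0,0,0,0,0,86],[0,0,0,0,0,0,86]]]'
python3 -m jog '[[[0,0,-8,0,0,0,86],[0,0,-20,0,0,0,86],[0,0,-40,0,0,0,86],[0,0,-70,0,0,0,86],[0,0,-105,0,0,0,86],[0,0,-140,0,0,0,86],[0,0,-170,0,0,0,86],[0,0,-170,0,0,0,86],[0,0,-170,0,0,0,86]]]'
python3 - <<'E'
from fit import *
d=cap('side','s4.png')
for n in('side','wrist'):
    if n=='wrist': d=cap(n)
    W=cloud(d);I=d['image'].astype(int)
    m=(I.min(-1)>100)&(abs(W[...,0]-.56)<.17)&(abs(W[...,1]+.0165)<.13)&(W[...,2]>.02)&(W[...,2]<.04)
    p=W[cv2.morphologyEx(m.astype(np.uint8),cv2.MORPH_OPEN,np.ones((3,3),np.uint8))>0];print(n,rect(p[:,:2]),np.percentile(p[:,2],[2,50,98]),np.linalg.lstsq(np.c_[p[:,:2],np.ones(len(p))],p[:,2],rcond=None)[0])
E
```

```text
time: 10.5
position: [0.56, -0.0177, 0.0332]
tool_rot: [-0.152, 3.138, -0.0]
ft_force: [0.1, -0.5, 0.3]
grip_width: 0.965
grip_force: 0.0
time: 11.4
position: [0.5604, -0.0176, 0.2045]
tool_rot: [-0.152, 3.136, -0.002]
ft_force: [-0.0, 0.5, 0.3]
grip_width: 0.989
grip_force: 0.0
side (array([559.9, -16.5]), array([203.4, 136. ]), 5.2) [0.02173605 0.02821561 0.03155533] [ 0.00287266 -0.01012791  0.026408  ]
wrist (array([560.3, -16.6]), array([201.5, 132.4]), 5.5) [0.02749028 0.02909795 0.03115166] [-0.00075129 -0.00028645  0.02955802]
```

View pics/s4.png

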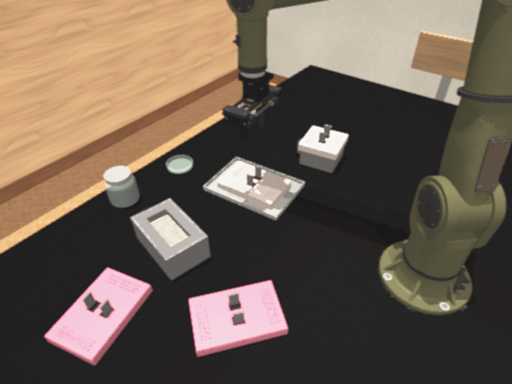

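The cover lies flat and upright in the tray, with its tabs at (255,178). The gripper is clear and the short unit is untouched.

```bash
python3 -c "
from bench import ctrl
print(ctrl.close_job())"
```

```text
the job is handed in; nothing more can be done
None
```

The long unit's cover is unclipped and lying flat, right way up, in the steel tray; the short unit's cover was left alone, and the job was handed in at about 11.5 s of the 45 s limit.

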